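# Feel along the rivets of a carton

## Robot

A 7-joint arm with a two-finger parallel gripper is mounted at the origin on the work surface. World frame = base frame: x ahead of the robot, y to its left, z up, the work surface at z = 0. Lengths are in m, angles in rad, forces in N, time in s.
With the tool pointing down it reaches from about 0.4 to 0.85 m from the base axis. Payload 4.5 kg.
Tool frame: the origin (TCP) lies on the centre line of the jaws, within the pads' length; the fingertips stand 25 mm ahead of it and the grasp point (between the pads) lies 6 mm ahead of it; z points along the fingers, y is the direction in which the jaws open and shut (so a half turn about z gives the same grasp; the last joint's range is limited). The gripper opens to 88 mm and grips with 3 to 60 N. Pads are 18 mm wide; open, the fingers measure 123 mm over their backs; the gripper's body (75 mm by 187 mm) begins 45 mm behind the grasp point.
Start: joints at [1.275, 0.689, -0.195, 1.565, 0.157, 0.902, -0.215], TCP at [0.202, -0.591, 0.264] pointing down, gripper open.
Joint ranges: [-3.01, 3.01], [-0.46, 2.08], [-1.47, 1.51], [0.13, 2.56], [-1, 4.14], [0.04, 2.09], [-2.66, 2.66]. Speed limits (rad/s): [2.57, 2.57, 3.14, 3.14, 3.14, 3.14, 3.14].

## Interface

Orientations are given as a unit quaternion [x, y, z, w].
In Python, from plant import r, eyes gives the robot as it stands.
- The arm moves only by the tool servo_tool, never from a script. Its argument "deltas" is a list of rows, each an object of numbers: "dx", "dy", "dz": the shift along the tool's x, y, z in units of 60 mm (1.0 is 60 mm); "ax", "ay", "az": the turn, a rotation vector about the tool's x, y, z in units of 6 degrees (1.0 is 6 degrees); "hand": the finger opening in mm, from 0 to 88.1. A call has 1 to 10 rows; each row is the pose to reach, as a shift and turn from the pose commanded when the call began, along the tool's axes at that moment; what a row does not reach only later rows make up. A row lasts 1/8 s, in which the tool goes at most 62.5 mm and 10.7 degrees, less where a joint would pass 70% of its speed; a pose out of reach is approached as far as the arm can. A call with a gripper value outside its range is refused whole. The fingers move at their own pace and stop on an object; "newtons" is the grip in N (left out, the last holds). Time passes only in rows, so rows that repeat a pose let the fingers close. It gives the time, the measured TCP pose, the force and the opening at its end, in the units of the state.
- r.get_state(): the state, without advancing time (a new reading comes with each control period).
- eyes.snapshot(name): name is "scene" or "top" or "wrist"; returns (picture, depth): 480x640x3 uint8, red, green, blue; 480x640 float32, m along the optical axis (not along the pixel's ray), 0 where there is no reading.
- eyes.camera_model(name): a dict with "fx", "fy", "cx", "cy" (pixels), "pose" (4x4, takes a point from camera to world coordinates). Camera axes: x right, y up, looking along -z (the intrinsics and any distortion apply to the point x, -y, -z); pixel columns grow to the right and rows downward; lengths in m; the calibration is good to about 2 mm. A picture is of the moment at which its call begins: read the wrist's pose just before it. camera_model takes no time and is no camera call; for the wrist camera it gives the pose at the moment of the call.
- r.finish_job(): hands the job in, once; it reports no verdict.
The state is a dict: "clock": time; "q": joint angles; "qd": joint speeds; "joint_torque": joint torques, N m; "tool_pos": TCP position; "eef_rot": TCP orientation; "contact_force": force on the tool from outside, world axes, zero at the start; "moment": the same for the moment, N m; "opening": opening from 0.0 (shut) to 1.0 (fully open).
Only numpy, scipy, OpenCV 4.12 (cv2) and the standard library are available. Lean on these libraries where they do the work, as an engineer would, in place of code of your own. Each camera call takes 0.05 s, during which the arm holds its last target.

## Task

Check that the rivets along the top of the big carton sit flat: run a fingertip (the fingers held together) lightly along the row, starting at the end with the white label and touching each of the six rivets in turn. Finish with the fingertip still resting lightly on the last rivet and keep it there, holding the strip slightly down; do not press the strip in hard, and pick up or push aside nothing that stands around.

Things in the scene. Friction and masses are not known exactly. Their poses are not given: they have to be found in the camera images.
- carton: Brown carton 300 (its x) x 260 (its y) x 120 mm high, fixed to the bench, turned any way. Origin at the centre of its underside, z up. Along the middle of its top, parallel to its x, runs a darker closing strip, 268 x 70 mm, upper face 124 mm above the bench, with a row of six steel rivets along it, 38 mm apart.
- label (a point): Centre of the blank white label (50 x 75 mm, grey bars) lying flat on the carton's top beside the strip, at the end where the row starts.
- strip (a joint): How far the closing strip is pressed down, m: 0 at rest, 0.015 at its stop. The whole strip with its rivets sinks level, as on a spring of about 0.5 N per mm (start about 0.6 N), and comes back up when let go. Pressing it more than 11 mm crushes the carton.
- rivet1 (a point): Steel rivet, first, nearest the label end: a low smooth domed head 22 mm across, standing 2 mm above the strip, on its middle line. The point is the middle of its top, 126 mm above the bench at rest; x points along the row towards the last rivet; moves with the strip.
- rivet2 (a point): Steel rivet, number 2 from the label end: a low smooth domed head 22 mm across, standing 2 mm above the strip, on its middle line. The point is the middle of its top, 126 mm above the bench at rest; x points along the row towards the last rivet; moves with the strip.
- rivet3 (a point): Steel rivet, number 3 from the label end: a low smooth domed head 22 mm across, standing 2 mm above the strip, on its middle line. The point is the middle of its top, 126 mm above the bench at rest; x points along the row towards the last rivet; moves with the strip.
- rivet4 (a point): Steel rivet, number 4 from the label end: a low smooth domed head 22 mm across, standing 2 mm above the strip, on its middle line. The point is the middle of its top, 126 mm above the bench at rest; x points along the row towards the last rivet; moves with the strip.
- rivet5 (a point): Steel rivet, number 5 from the label end: a low smooth domed head 22 mm across, standing 2 mm above the strip, on its middle line. The point is the middle of its top, 126 mm above the bench at rest; x points along the row towards the last rivet; moves with the strip.
- rivet6 (a point): Steel rivet, last, at the end away from the label: a low smooth domed head 22 mm across, standing 2 mm above the strip, on its middle line. The point is the middle of its top, 126 mm above the bench at rest; x points along the row towards the last rivet; moves with the strip.
- tape_roll: Roll of parcel tape lying flat on the carton beside the strip, 68 mm across, 40 mm high; leave alone. Origin at the centre of its underside.
- cup: White cup on the carton beside the strip, 60 mm across, 50 mm high; leave alone. Origin at the centre of its underside.
- marker: Marker pen lying on the carton beside the strip, 125 mm long, 17 mm thick; leave alone. Origin at its underside near mid-length, x along the pen.
- dispenser1: Ribbed brown pump dispenser, 75 mm across, 146 mm high, on the bench near the carton; leave alone. Origin at the centre of its underside.
- dispenser2: A second such dispenser, same size; leave alone.
- small_box: Small closed cardboard box 110 x 80 x 60 mm on the bench at the robot's left; leave alone. Origin at the centre of its underside.
- stapler: Black and steel hand stapler 150 x 32 x 50 mm lying on the bench at the robot's right; leave alone. Origin at the centre of its underside.

How it is judged:
By the outcome, as a careful person would: the job done as asked, in the order asked, and still so for the second after the job is handed in, while the arm keeps its last pose, push and grip.
It also fails if it takes over 42 s, if anything falls off the work surface, if the arm or the gripper's body presses on something with over 40 N, if the wrist force passes 120 N, or if a joint passes its speed limit or range.

## Working session

There is one attempt and no reset: what is moved stays moved. The work goes in short steps, Python scripts to look and compute and a tool call to move; the robot and the scene stay as the last step left them, time stands still between calls to the robot, and variables do not carry over. Pictures are saved under pics/ and viewed, and the job is handed in when it is done.

Besides the shell and the picture viewer there is one more tool, called by a JSON object that holds its "method" and its "body". servo_tool: Moves the arm, as the interface text tells. Its arguments: {"type":"object","properties":{"deltas":{"type":"array","items":{"type":"object","properties":{"dx":{"type":"number"},"dy":{"type":"number"},"dz":{"type":"number"},"ax":{"type":"number"},"ay":{"type":"number"},"az":{"type":"number"},"hand":{"type":"number"}}}},"newtons":{"type":"number"}},"required":["deltas"]}

```bash
ls; mkdir -p pics; python3 - <<'E'
from plant import r, eyes
import cv2, numpy as np
s=r.get_state(); print({k:np.round(v,3) for k,v in s.items()})
for n in ("top","scene"):
    p,d=eyes.snapshot(n); np.savez(f"pics/{n}.npz",p=p,d=d,**{k:v for k,v in eyes.camera_model(n).items()})
    cv2.imwrite(f"pics/{n}.png",p[:,:,::-1]); print(eyes.camera_model(n))
E
```

```text
pics
{'clock': np.float64(0.0), 'q': array([ 1.275,  0.69 , -0.195,  1.566,  0.157,  0.902, -0.215]), 'qd': array([ 0.001, -0.001,  0.   ,  0.   , -0.001,  0.001,  0.   ]), 'joint_torque': array([-0.0000e+00, -5.2756e+01, -1.2670e+00, -1.5343e+01, -5.3000e-02,
        7.0000e-03,  0.0000e+00]), 'tool_pos': array([ 0.202, -0.591,  0.263]), 'eef_rot': array([ 0.986,  0.164, -0.   , -0.001]), 'contact_force': array([ 0.448,  0.959, -0.187]), 'moment': array([ 0.001, -0.008, -0.016]), 'opening': np.float64(1.004)}
{'fx': 567.5392443040118, 'fy': 567.5392443040118, 'cx': 307.6544957976708, 'cy': 241.51799519915332, 'pose': array([[ 0.02632892,  0.9972232 , -0.06966117,  0.47529711],
       [-0.99961885,  0.02684285,  0.00645165, -0.00342244],
       [ 0.00830364,  0.06946475,  0.99754985,  1.41582458],
       [ 0.        ,  0.        ,  0.        ,  1.        ]])}
{'fx': 543.2169994229588, 'fy': 543.2169994229588, 'cx': 330.0549451449944, 'cy': 237.01027290850746, 'pose': array([[ 0.86571798, -0.26081007,  0.42721245,  1.10609553],
       [ 0.50045209,  0.46628311, -0.72947088, -0.90553697],
       [-0.0089486 ,  0.84531543,  0.53419261,  0.77446391],
       [ 0.        ,  0.        ,  0.        ,  1.        ]])}
```

View pics/top.png

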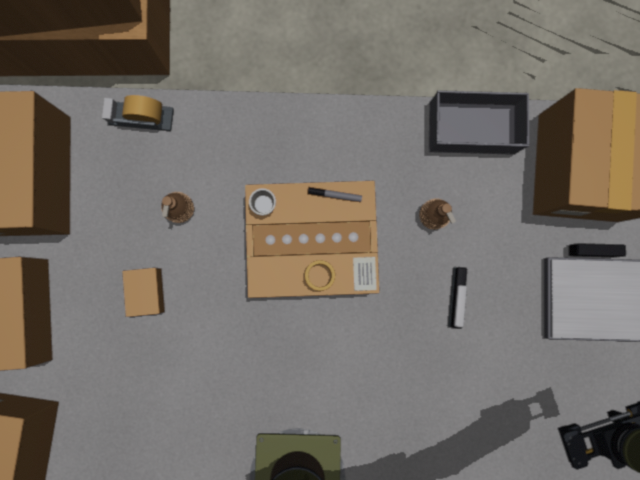

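View pics/scene.png

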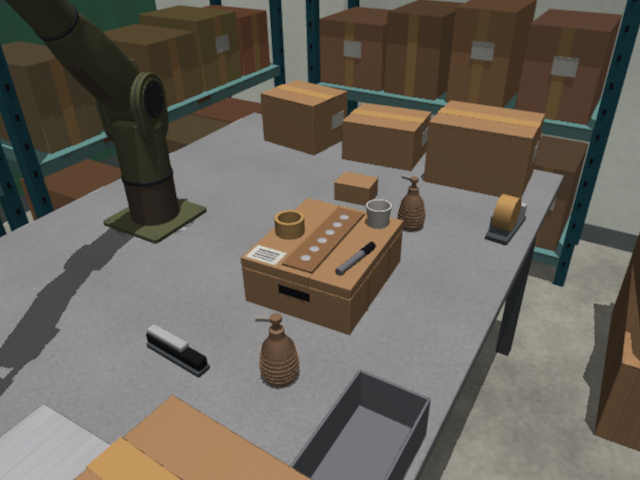

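The top view shows the label at (365,273), so the row starts at the right-hand rivet (353,238) and ends at (270,240). The tape roll (319,276), cup (262,203) and marker (335,194) stand beside the strip. I'll enlarge this area next.

```bash
cat > h.py <<'E'
import numpy as np
def load(n):
    return np.load(f"pics/{n}.npz")
def w(z,u,v,h):
    """pixel -> world at height h"""
    P=z['pose']; ray=P[:3,:3]@np.array([(u-z['cx'])/z['fx'],-(v-z['cy'])/z['fy'],-1.])
    o=P[:3,3]; return o+ray*(h-o[2])/ray[2]
def proj(z,p):
    P=z['pose']; c=P[:3,:3].T@(np.asarray(p)-P[:3,3]); return z['cx']+z['fx']*c[0]/-c[2], z['cy']-z['fy']*c[1]/-c[2]
E
python3 - <<'E'
import cv2,numpy as np
from h import *
z=load('top'); p=z['p'][:,:,::-1]
c=p[170:305,235:395]; cv2.imwrite('pics/topc.png',cv2.resize(c,None,fx=5,fy=4.4 if 0 else 4.4,interpolation=cv2.INTER_CUBIC)[:600])
# rivet centroids: bright grey in window
g=p[228:250,260:365].astype(int); m=((g.min(2)>110)&(g.max(2)-g.min(2)<40)).astype(np.uint8)
n,l,st,ce=cv2.connectedComponentsWithStats(m)
for i in range(1,n):
    if st[i,4]>20:
        u,v=ce[i]+[260,228]; print(st[i,4],round(u,2),round(v,2),np.round(w(z,u,v,.126),4), z['d'][int(v+.5),int(u+.5)])
E
```

```text
77 319.65 237.82 [ 0.5746 -0.0389  0.126 ] 1.2950892
77 336.44 237.16 [ 0.5771 -0.0771  0.126 ] 1.2964572
77 352.94 236.62 [ 0.5793 -0.1147  0.126 ] 1.295117
77 269.94 239.39 [0.5679 0.0742 0.126 ] 1.2914945
80 286.5 238.88 [0.5701 0.0366 0.126 ] 0.0
78 303.13 238.38 [ 0.5722 -0.0013  0.126 ] 1.2873112
```

View pics/topc.png

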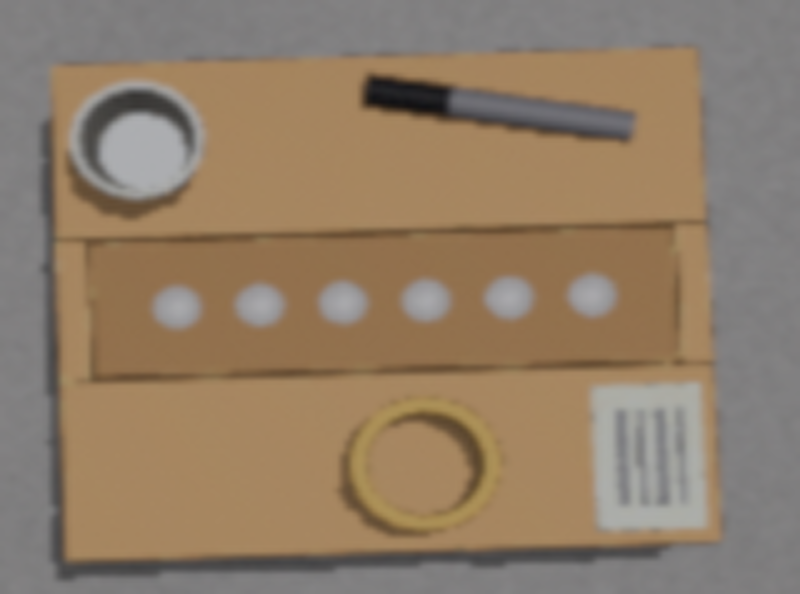

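Rivet spacing comes out at 37.8 mm, against 38 given. As a cross-check, I'll locate the same points in the scene camera, plus the obstacle positions.

```bash
python3 - <<'E'
import cv2,numpy as np
from h import *
z=load('scene'); p=z['p'][:,:,::-1]; t=load('top')
g=p[205:270,290:365].astype(int); m=((g.min(2)>110)&(g.max(2)-g.min(2)<45)).astype(np.uint8)
n,l,st,ce=cv2.connectedComponentsWithStats(m)
for i in range(1,n):
    if st[i,4]>12:
        u,v=ce[i]+[290,205]; print(st[i,4],round(u,2),round(v,2),np.round(w(z,u,v,.1255),4))
print('label',w(t,365,273,.12),'cup top',w(t,262,203,.17),'tape top',w(t,319,276,.16),'disp',w(t,436,214,.1),w(t,178,208,.1),'stapler',w(t,460,297,.05))
cv2.imwrite('pics/scenec.png',cv2.resize(p[190:340,230:430],None,fx=4,fy=4,interpolation=cv2.INTER_CUBIC))
d=t['d']
# depth heights at carton top patches
for (u,v) in [(260,285),(300,210),(340,260),(310,228),(310,248),(230,320)]:
    q=d[v-3:v+4,u-3:u+4]; q=np.median(q[q>0]); P=t['pose']; print((u,v),np.round(P[:3,:3]@np.array([(u-t['cx'])/t['fx']*q,-(v-t['cy'])/t['fy']*q,-q])+P[:3,3],4))
E
```

```text
35 293.14 206.71 [0.4383 0.057  0.1255]
86 354.93 206.7 [0.5707 0.1308 0.1255]
38 343.95 216.84 [0.571  0.0744 0.1255]
40 336.92 224.05 [0.5728 0.0373 0.1255]
45 329.4 231.76 [ 0.5746 -0.0007  0.1255]
46 321.72 239.8 [ 0.5768 -0.0384  0.1255]
51 313.9 248.39 [ 0.5797 -0.0764  0.1255]
78 350.32 259.55 [ 0.6685 -0.0752  0.1255]
55 305.22 257.38 [ 0.5816 -0.1147  0.1255]
label [ 0.49731951 -0.1445158   0.12      ] cup top [0.64486306 0.09160646 0.17      ] tape top [ 0.48733268 -0.03861147  0.16      ] disp [ 0.63968126 -0.31001084  0.1       ] [0.6372935  0.29203576 0.1       ] stapler [ 0.44700405 -0.38151078  0.05      ]
(260, 285) [0.4637 0.094  0.1192]
(300, 210) [0.638  0.0077 0.1189]
(340, 260) [ 0.5255 -0.0869  0.1188]
(310, 228) [ 0.5967 -0.0163  0.1229]
(310, 248) [ 0.5509 -0.0175  0.1229]
(230, 320) [ 0.3744  0.1745 -0.0008]
```

View pics/scenec.png

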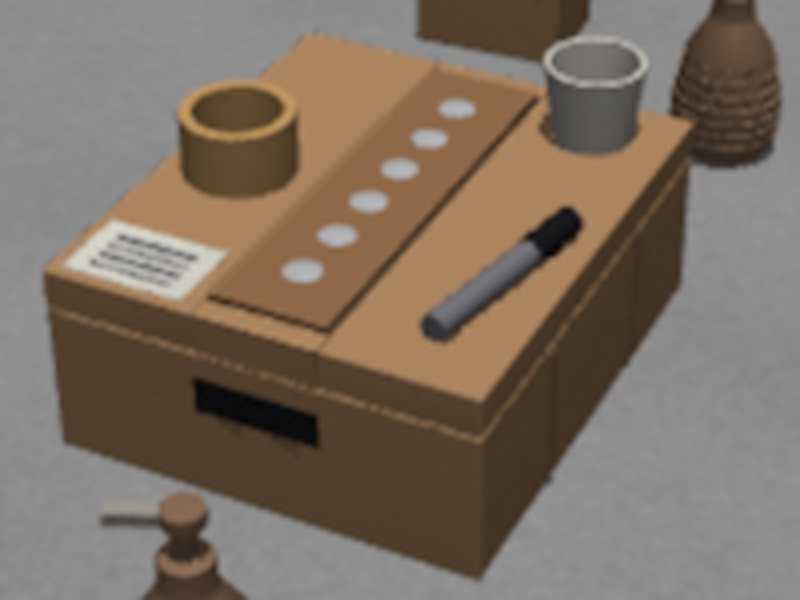

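```bash
cat >> h.py <<'E'
from scipy.spatial.transform import Rotation as R
def delta(target, yaw=None, tilt=None):
    from plant import r
    s=r.get_state(); Rm=R.from_quat(s['eef_rot']); p=np.array(s['tool_pos'])
    d=Rm.inv().apply(np.array(target)-p)/.06
    out=[np.round(d,3)]
    if yaw is not None:
        c,sn=np.cos(yaw),np.sin(yaw); T=R.from_matrix(np.array([[c,sn,0],[sn,-c,0],[0,0,-1.]]))
        out.append(np.round((Rm.inv()*T).as_rotvec(degrees=True)/6,3))
    return out
R1=np.array([.5805,-.1147]); R6=np.array([.5695,.0743]); YAW=np.arctan2(*(R6-R1)[::-1])
E
python3 - <<'E'
from h import *
print(delta([.5805,-.1147,.264],YAW),np.degrees(YAW))
E
```

```text
[array([ 8.535, -5.466, -0.009]), array([-1.3000e-02, -9.0000e-03, -1.2405e+01])] 93.33091738045006
```

{"method": "servo_tool", "body": {"deltas": [{"dx":0.6,"dy":-0.4,"dz":0,"az":-0.9,"hand":0},{"dx":1.3,"dy":-0.85,"dz":0,"az":-2,"hand":0},{"dx":2.1,"dy":-1.35,"dz":0,"az":-3.1,"hand":0},{"dx":2.9,"dy":-1.85,"dz":0,"az":-4.2,"hand":0},{"dx":3.7,"dy":-2.37,"dz":0,"az":-5.4,"hand":0},{"dx":4.5,"dy":-2.9,"dz":0,"az":-6.6,"hand":0},{"dx":5.3,"dy":-3.4,"dz":0,"az":-7.8,"hand":0},{"dx":6.1,"dy":-3.9,"dz":0,"az":-8.9,"hand":0},{"dx":6.7,"dy":-4.3,"dz":0,"az":-9.8,"hand":0},{"dx":7.2,"dy":-4.6,"dz":0,"az":-10.5,"hand":0}], "newtons": 10}}

```text
schema error: expected keys dx, dy, dz, ax, ay, az, hand
```

```bash
python3 - <<'E'
from h import *
from plant import r,eyes
import cv2
cm=eyes.camera_model("wrist"); p,d=eyes.snapshot("wrist"); np.savez('pics/wrist1.npz',p=p,d=d,**cm); cv2.imwrite('pics/wrist1.png',p[:,:,::-1])
s=r.get_state(); print({k:np.round(v,3) for k,v in s.items()}); print(cm)
print(delta([.5805,-.1147,.264],YAW))
E
```

```text
{'clock': np.float64(0.15), 'q': array([ 1.275,  0.69 , -0.195,  1.566,  0.157,  0.903, -0.215]), 'qd': array([ 0.001, -0.004, -0.003, -0.002,  0.   , -0.001,  0.002]), 'joint_torque': array([-2.0000e-03, -5.2786e+01, -1.2690e+00, -1.5359e+01, -5.3000e-02,
        4.0000e-03,  0.0000e+00]), 'tool_pos': array([ 0.202, -0.591,  0.263]), 'eef_rot': array([ 0.986,  0.164, -0.   , -0.001]), 'contact_force': array([-1.013,  0.041, -0.268]), 'moment': array([ 0.007,  0.001, -0.016]), 'opening': np.float64(0.998)}
{'fx': 342.32576054073184, 'fy': 342.32576054073184, 'cx': 314.36254202007837, 'cy': 229.24811921105822, 'pose': array([[ 3.23171049e-01,  9.14730641e-01,  2.42545516e-01,
         2.64343268e-01],
       [-9.46340420e-01,  3.12520225e-01,  8.22855906e-02,
        -5.70855336e-01],
       [-5.31228141e-04, -2.56122946e-01,  9.66644068e-01,
         3.84918390e-01],
       [ 0.00000000e+00,  0.00000000e+00,  0.00000000e+00,
         1.00000000e+00]])}
[array([ 8.535e+00, -5.467e+00, -8.000e-03]), array([-1.2000e-02, -8.0000e-03, -1.2405e+01])]
```

View pics/wrist1.png

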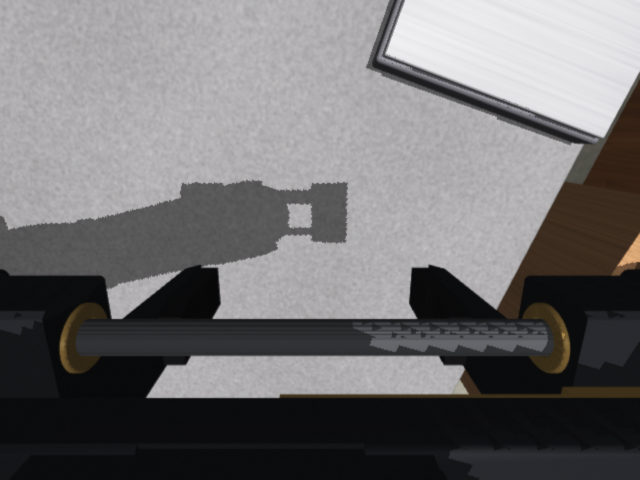

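The move was refused because every row needs all seven keys. The wrist view shows only the bench and the open fingers at the bottom. I'll resend it with full rows.

{"method": "servo_tool", "body": {"deltas": [{"dx":0.6,"dy":-0.4,"dz":0,"ax":0,"ay":0,"az":-0.9,"hand":0},{"dx":1.3,"dy":-0.85,"dz":0,"ax":0,"ay":0,"az":-2,"hand":0},{"dx":2.1,"dy":-1.35,"dz":0,"ax":0,"ay":0,"az":-3.1,"hand":0},{"dx":2.9,"dy":-1.85,"dz":0,"ax":0,"ay":0,"az":-4.2,"hand":0},{"dx":3.7,"dy":-2.37,"dz":0,"ax":0,"ay":0,"az":-5.4,"hand":0},{"dx":4.5,"dy":-2.9,"dz":0,"ax":0,"ay":0,"az":-6.6,"hand":0},{"dx":5.3,"dy":-3.4,"dz":0,"ax":0,"ay":0,"az":-7.8,"hand":0},{"dx":6.1,"dy":-3.9,"dz":0,"ax":0,"ay":0,"az":-8.9,"hand":0},{"dx":6.7,"dy":-4.3,"dz":0,"ax":0,"ay":0,"az":-9.8,"hand":0},{"dx":7.2,"dy":-4.6,"dz":0,"ax":0,"ay":0,"az":-10.5,"hand":0}], "newtons": 10}}

```text
clock: 1.4
tool_pos: [0.5227, -0.1883, 0.2636]
eef_rot: [0.754, 0.657, 0.0, -0.0]
contact_force: [-0.5, -0.6, 0.1]
opening: 0.004
```

```bash
cat > look.py <<'E'
import sys
from h import *
from plant import r,eyes
import cv2
n=sys.argv[1]
cm=eyes.camera_model("wrist"); p,d=eyes.snapshot("wrist"); np.savez(f'pics/{n}.npz',p=p,d=d,**cm); cv2.imwrite(f'pics/{n}.png',p[:,:,::-1])
s=r.get_state(); print({k:np.round(s[k],4) for k in ('clock','q','qd','tool_pos','eef_rot','contact_force','opening')})
E
python3 look.py wrist2; python3 - <<'E'
from h import *
print(delta([.5805,-.1147,.264],YAW))
E
```

```text
{'clock': np.float64(1.45), 'q': array([ 0.5404,  0.6272, -0.4748,  1.7663,  0.3639,  0.8327, -0.233 ]), 'qd': array([ 0.0333, -0.0198,  0.0018,  0.0308, -0.0254, -0.0267, -0.0094]), 'tool_pos': array([ 0.5261, -0.1834,  0.264 ]), 'eef_rot': array([ 7.513e-01,  6.600e-01,  3.200e-03, -3.000e-04]), 'contact_force': array([2.9257, 2.6735, 0.2009]), 'opening': np.float64(0.0042)}
[array([1.252, 0.751, 0.01 ]), array([ 0.04 , -0.046, -1.789])]
```

View pics/wrist2.png

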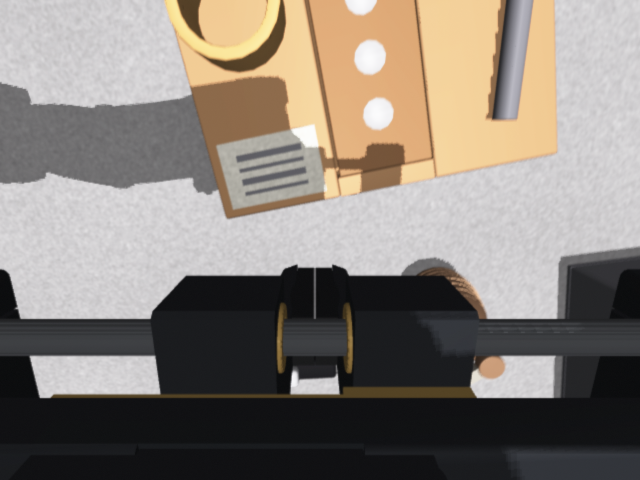

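The fingers are shut and the wrist camera sees rivet1 at (378,113), rivet2 at (370,57) and the label at (270,167). I'll turn the rest of the way, stop short of rivet1, and measure at rest.

{"method": "servo_tool", "body": {"deltas": [{"dx":0.2,"dy":0.25,"dz":0,"ax":0,"ay":0,"az":-0.6,"hand":0},{"dx":0.4,"dy":0.5,"dz":0,"ax":0,"ay":0,"az":-1.2,"hand":0},{"dx":0.5,"dy":0.75,"dz":0,"ax":0,"ay":0,"az":-1.8,"hand":0},{"dx":0.5,"dy":0.75,"dz":0,"ax":0,"ay":0,"az":-1.8,"hand":0},{"dx":0.5,"dy":0.75,"dz":0,"ax":0,"ay":0,"az":-1.8,"hand":0},{"dx":0.5,"dy":0.75,"dz":0,"ax":0,"ay":0,"az":-1.8,"hand":0}]}}

```text
clock: 2.2
tool_pos: [0.5698, -0.1677, 0.2637]
eef_rot: [0.691, 0.723, -0.001, -0.0]
contact_force: [0.3, -1.3, 0.9]
opening: 0.004
```

```bash
python3 look.py wrist3; python3 - <<'E'
from h import *
import cv2
print(delta([.5805,-.1147,.264],YAW))
z=load('wrist3'); p=z['p'].astype(int)
g=p[:265]; m=((g.min(2)>180)&(g.max(2)-g.min(2)<25)).astype(np.uint8)
n,l,st,ce=cv2.connectedComponentsWithStats(m)
for i in range(1,n):
    if 200<st[i,4]<2500: print(st[i],np.round(ce[i],2),np.round(w(z,*ce[i],.1255),4))
for a in (R1,R6): print(proj(z,[*a,.126]))
E
```

```text
{'clock': np.float64(2.25), 'q': array([ 0.4993,  0.683 , -0.5125,  1.6523,  0.4023,  0.9137, -0.1208]), 'qd': array([-0.0021,  0.0009, -0.004 , -0.0043,  0.002 ,  0.0006,  0.0004]), 'tool_pos': array([ 0.5699, -0.1676,  0.2637]), 'eef_rot': array([ 6.907e-01,  7.232e-01, -4.000e-04, -0.000e+00]), 'contact_force': array([-0.8135,  0.3645, -0.5851]), 'opening': np.float64(0.0065)}
[array([ 0.872,  0.217, -0.005]), array([-0.006,  0.005, -0.117])]
[315  24  31  35 841] [330.06  40.76] [ 0.5747 -0.0384  0.1255]
[448  58  41 127 915] [468.27 120.15] [ 0.6777 -0.0858  0.1255]
[316  84  30  32 751] [330.23  99.68] [ 0.577  -0.0763  0.1255]
(np.float64(332.04101107866916), np.float64(154.80118951238228))
(np.float64(332.0790857063857), np.float64(-168.28373028030882))
```

View pics/wrist3.png

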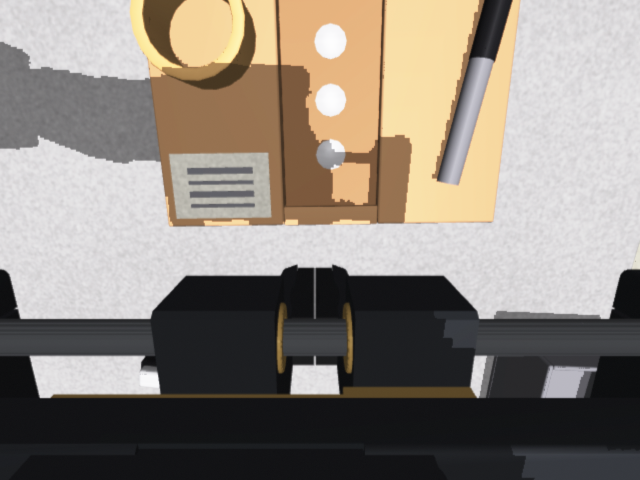

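Top and wrist cameras agree within 0.2 mm: rivet2 at (0.577,-0.076) and rivet3 at (0.575,-0.038). The scene camera sits about 2 mm off in x, so I'll use the first two. Next I go above rivet1, with the tip about 10 mm clear.

```bash
cat >> h.py <<'E'
R1=np.array([.5795,-.1145]); R6=np.array([.5681,.0743]); YAW=np.arctan2(*(R6-R1)[::-1])
def riv(i): return R1+(R6-R1)*(i-1)/5
E
python3 - <<'E'
from h import *
z=load('wrist3'); print(w(z,330.5,154,.1255))
print(delta([*R1,.161],YAW),np.degrees(YAW))
E
```

```text
[ 0.57934912 -0.11419257  0.1255    ]
[array([0.877, 0.201, 1.712]), array([-0.006,  0.005, -0.137])] 93.4554015722962
```

{"method": "servo_tool", "body": {"deltas": [{"dx":0.4,"dy":0.1,"dz":0,"ax":0,"ay":0,"az":-0.07,"hand":0},{"dx":0.75,"dy":0.17,"dz":0.1,"ax":0,"ay":0,"az":-0.13,"hand":0},{"dx":0.88,"dy":0.2,"dz":0.5,"ax":0,"ay":0,"az":-0.13,"hand":0},{"dx":0.88,"dy":0.2,"dz":0.95,"ax":0,"ay":0,"az":-0.13,"hand":0},{"dx":0.88,"dy":0.2,"dz":1.35,"ax":0,"ay":0,"az":-0.13,"hand":0},{"dx":0.88,"dy":0.2,"dz":1.6,"ax":0,"ay":0,"az":-0.13,"hand":0},{"dx":0.88,"dy":0.2,"dz":1.71,"ax":0,"ay":0,"az":-0.13,"hand":0},{"dx":0.88,"dy":0.2,"dz":1.71,"ax":0,"ay":0,"az":-0.13,"hand":0},{"dx":0.88,"dy":0.2,"dz":1.71,"ax":0,"ay":0,"az":-0.13,"hand":0}]}}

```text
clock: 3.38
tool_pos: [0.5806, -0.1137, 0.1619]
eef_rot: [0.685, 0.728, 0.0, 0.001]
contact_force: [0.7, -0.9, 0.4]
opening: 0.006
```

```bash
python3 look.py wrist4; python3 - <<'E'
from h import *
from plant import r,eyes
import cv2
F=[]
for i in range(4):
    p,d=eyes.snapshot('scene'); F.append(r.get_state()['contact_force'])
print(np.round(np.mean(F,0),2),np.round(np.std(F,0),2))
cv2.imwrite('pics/s4.png',cv2.resize(p[140:290,200:400,::-1],None,fx=4,fy=4,interpolation=cv2.INTER_CUBIC))
print(delta([*R1,.148],YAW))
E
```

```text
{'clock': np.float64(3.425), 'q': array([ 0.3634,  0.8076, -0.4367,  1.7525,  0.4996,  0.6921, -0.2855]), 'qd': array([ 0.0017, -0.0002,  0.0041,  0.0025,  0.0009, -0.0018,  0.0022]), 'tool_pos': array([ 0.5806, -0.1137,  0.1619]), 'eef_rot': array([6.854e-01, 7.282e-01, 5.000e-04, 7.000e-04]), 'contact_force': array([-0.2639, -0.3253, -0.1163]), 'opening': np.float64(0.0031)}
[-0.27  0.1   0.36] [0.4  0.38 0.29]
[array([-0.013, -0.014,  0.226]), array([0.007, 0.002, 0.003])]
```

View pics/s4.png

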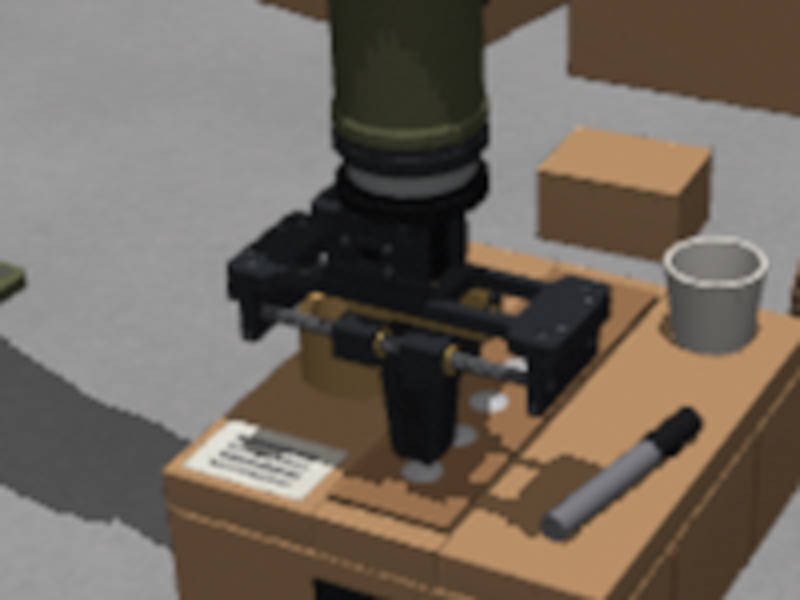

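View pics/wrist4.png

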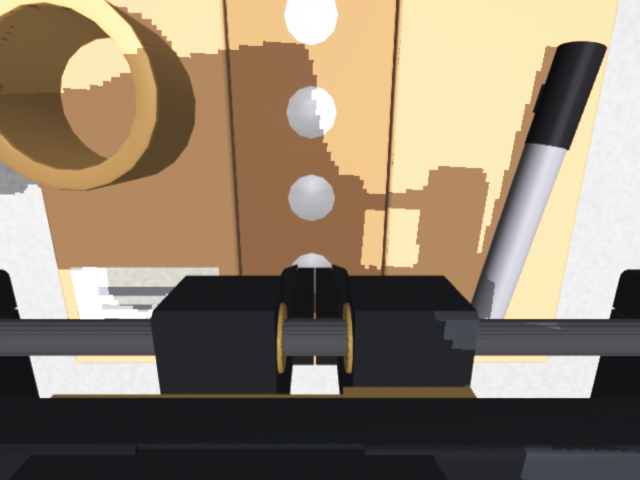

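The tip is right over rivet1, with the row running up the image at column 311 and the finger seam at 314, so about 1 mm off. The tape roll and marker are clear. I'll lower gently and read the force.

{"method": "servo_tool", "body": {"deltas": [{"dx":-0.01,"dy":-0.015,"dz":0.05,"ax":0,"ay":0,"az":0,"hand":0},{"dx":-0.01,"dy":-0.015,"dz":0.1,"ax":0,"ay":0,"az":0,"hand":0},{"dx":-0.01,"dy":-0.015,"dz":0.15,"ax":0,"ay":0,"az":0,"hand":0},{"dx":-0.01,"dy":-0.015,"dz":0.19,"ax":0,"ay":0,"az":0,"hand":0},{"dx":-0.01,"dy":-0.015,"dz":0.21,"ax":0,"ay":0,"az":0,"hand":0},{"dx":-0.01,"dy":-0.015,"dz":0.22,"ax":0,"ay":0,"az":0,"hand":0},{"dx":-0.01,"dy":-0.015,"dz":0.22,"ax":0,"ay":0,"az":0,"hand":0}]}}

```text
clock: 4.5
tool_pos: [0.5792, -0.1143, 0.148]
eef_rot: [0.685, 0.728, -0.0, 0.0]
contact_force: [-1.0, 0.0, 2.1]
opening: 0.004
```

```bash
cat > force.py <<'E'
from h import *
from plant import r,eyes
import cv2,sys
F=[]
for i in range(6):
    p,d=eyes.snapshot('scene'); s=r.get_state(); F.append(s['contact_force'])
print(s['clock'],np.round(s['tool_pos'],4),'F',np.round(np.mean(F,0),2),np.round(np.std(F,0),2))
cv2.imwrite(f'pics/{sys.argv[1]}.png',cv2.resize(p[140:290,240:440,::-1],None,fx=4,fy=4,interpolation=cv2.INTER_CUBIC))
E
python3 force.py s5; python3 -c "
from h import *
print(delta([*R1,.147],YAW))"
```

```text
4.8 [ 0.5792 -0.1143  0.148 ] F [-0.89 -0.62  1.79] [0.27 0.4  0.37]
[array([-0.004,  0.005,  0.017]), array([0.001, 0.001, 0.003])]
```

View pics/s5.png

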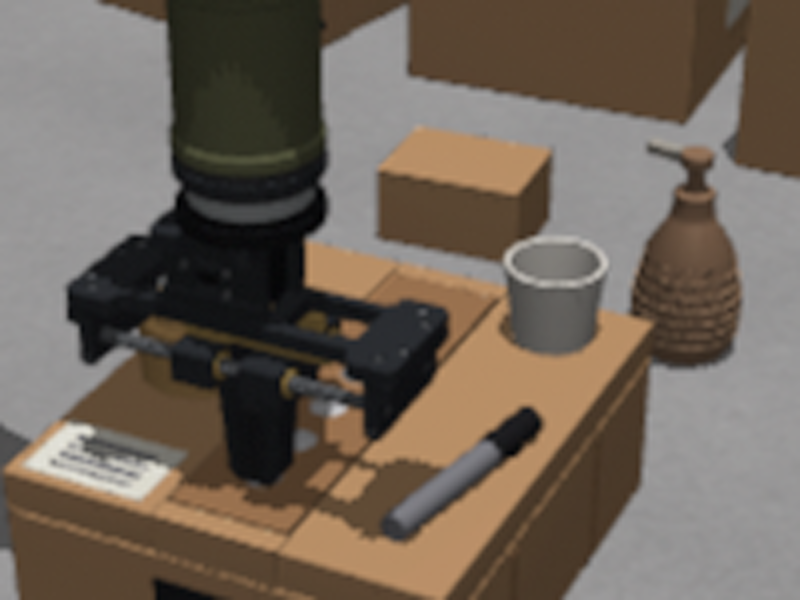

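The tip is on rivet1, at TCP z 0.148 with an upward force of about 1.8 N, which matches 2.5–3 mm of travel. I'll press 1.5 mm more so contact isn't lost between heads, then slide to rivet2 (38 mm = 0.633 units).

{"method": "servo_tool", "body": {"deltas": [{"dx":0,"dy":0.005,"dz":0.015,"ax":0,"ay":0,"az":0,"hand":0},{"dx":0,"dy":0.005,"dz":0.025,"ax":0,"ay":0,"az":0,"hand":0},{"dx":0.08,"dy":0.005,"dz":0.025,"ax":0,"ay":0,"az":0,"hand":0},{"dx":0.18,"dy":0.005,"dz":0.025,"ax":0,"ay":0,"az":0,"hand":0},{"dx":0.28,"dy":0.005,"dz":0.025,"ax":0,"ay":0,"az":0,"hand":0},{"dx":0.38,"dy":0.005,"dz":0.025,"ax":0,"ay":0,"az":0,"hand":0},{"dx":0.48,"dy":0.005,"dz":0.025,"ax":0,"ay":0,"az":0,"hand":0},{"dx":0.57,"dy":0.005,"dz":0.025,"ax":0,"ay":0,"az":0,"hand":0},{"dx":0.63,"dy":0.005,"dz":0.025,"ax":0,"ay":0,"az":0,"hand":0},{"dx":0.63,"dy":0.005,"dz":0.025,"ax":0,"ay":0,"az":0,"hand":0}]}}

```text
clock: 6.05
tool_pos: [0.5772, -0.0755, 0.1465]
eef_rot: [0.685, 0.729, 0.0, -0.0]
contact_force: [-0.7, -0.7, 2.6]
opening: 0.006
```

```bash
python3 force.py s6; python3 look.py wrist6; python3 -c "
from h import *
print(delta([*riv(2),.1465],YAW),delta([*riv(3),.1465],YAW)[0])"
```

```text
6.35 [ 0.5772 -0.0757  0.1464] F [-0.13  1.1   2.61] [0.55 0.63 0.44]
{'clock': np.float64(6.4), 'q': array([ 0.2886,  0.8188, -0.4128,  1.7898,  0.5105,  0.6404, -0.3629]), 'qd': array([ 0.0011,  0.0006,  0.0039, -0.0026,  0.001 ,  0.0002, -0.0006]), 'tool_pos': array([ 0.5772, -0.0758,  0.1465]), 'eef_rot': array([ 6.852e-01,  7.284e-01,  5.000e-04, -3.000e-04]), 'contact_force': array([0.1329, 1.4622, 3.2766]), 'opening': np.float64(0.0052)}
[array([-0.016, -0.001, -0.001]), array([ 0.003, -0.01 ,  0.008])] [ 0.615 -0.001  0.   ]
```

View pics/wrist6.png

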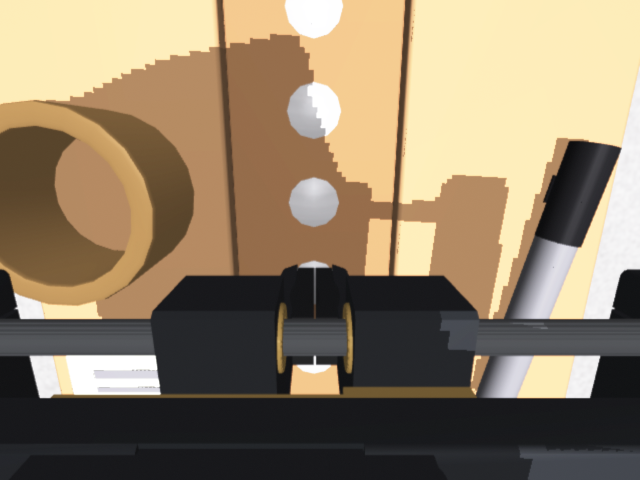

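```bash
python3 -c "
from h import *
z=load('wrist6')
for i in range(1,7): print(i,np.round(proj(z,[*riv(i),.122]),1))
print('tip',np.round(proj(z,[.5772,-.0758,.1215]),1))"
```

```text
1 [314.3 356.2]
2 [314.3 284.9]
3 [314.3 204.3]
4 [314.3 112.5]
5 [314.3   6.9]
6 [ 314.3 -115.9]
tip [314.3 282.6]
```

{"method": "servo_tool", "body": {"deltas": [{"dx":0.07,"dy":0,"dz":0,"ax":0,"ay":0,"az":0,"hand":0},{"dx":0.16,"dy":0,"dz":0,"ax":0,"ay":0,"az":0,"hand":0},{"dx":0.26,"dy":0,"dz":0,"ax":0,"ay":0,"az":0,"hand":0},{"dx":0.36,"dy":0,"dz":0,"ax":0,"ay":0,"az":0,"hand":0},{"dx":0.46,"dy":0,"dz":0,"ax":0,"ay":0,"az":0,"hand":0},{"dx":0.55,"dy":0,"dz":0,"ax":0,"ay":0,"az":0,"hand":0},{"dx":0.615,"dy":0,"dz":0,"ax":0,"ay":0,"az":0,"hand":0},{"dx":0.615,"dy":0,"dz":0,"ax":0,"ay":0,"az":0,"hand":0}]}}

```text
clock: 7.4
tool_pos: [0.5749, -0.0386, 0.1465]
eef_rot: [0.685, 0.729, 0.0, -0.0]
contact_force: [-0.3, 1.0, 2.5]
opening: 0.006
```

```bash
python3 force.py s7; python3 -c "
from h import *
print(delta([*riv(3),.1465],YAW),delta([*riv(4),.1465],YAW)[0])"
```

```text
7.7 [ 0.5749 -0.0388  0.1464] F [-0.39  1.62  2.6 ] [0.6  0.21 0.27]
[array([-0.003, -0.   , -0.001]), array([ 0.002, -0.012,  0.009])] [ 0.628  0.    -0.   ]
```

The projected rivets match the pixels I read, and the press is steady at 2.6 N on rivet3. Next is rivet4.

{"method": "servo_tool", "body": {"deltas": [{"dx":0.07,"dy":0,"dz":0,"ax":0,"ay":0,"az":0,"hand":0},{"dx":0.17,"dy":0,"dz":0,"ax":0,"ay":0,"az":0,"hand":0},{"dx":0.27,"dy":0,"dz":0,"ax":0,"ay":0,"az":0,"hand":0},{"dx":0.37,"dy":0,"dz":0,"ax":0,"ay":0,"az":0,"hand":0},{"dx":0.47,"dy":0,"dz":0,"ax":0,"ay":0,"az":0,"hand":0},{"dx":0.57,"dy":0,"dz":0,"ax":0,"ay":0,"az":0,"hand":0},{"dx":0.63,"dy":0,"dz":0,"ax":0,"ay":0,"az":0,"hand":0},{"dx":0.63,"dy":0,"dz":0,"ax":0,"ay":0,"az":0,"hand":0}]}}

```text
clock: 8.7
tool_pos: [0.5726, -0.0009, 0.1465]
eef_rot: [0.685, 0.729, 0.0, -0.0]
contact_force: [-1.3, 0.8, 3.4]
opening: -0.0
```

```bash
python3 force.py s8; python3 -c "
from h import *
print(delta([*riv(4),.1465],YAW),delta([*riv(5),.1465],YAW)[0])"; python3 look.py wrist8
```

```text
9.0 [ 0.5726 -0.0011  0.1465] F [-0.5   1.47  2.8 ] [0.57 0.55 0.28]
[array([-0.002,  0.   , -0.001]), array([ 0.002, -0.012,  0.01 ])] [0.628 0.001 0.   ]
{'clock': np.float64(9.05), 'q': array([ 0.1501,  0.8069, -0.3931,  1.8197,  0.4988,  0.614 , -0.4868]), 'qd': array([-0.0001,  0.0001,  0.0038, -0.0005,  0.0002,  0.0004, -0.0002]), 'tool_pos': array([ 0.5727, -0.0012,  0.1465]), 'eef_rot': array([ 6.851e-01,  7.284e-01,  5.000e-04, -3.000e-04]), 'contact_force': array([-0.7519,  1.53  ,  3.913 ]), 'opening': np.float64(0.0036)}
```

View pics/wrist8.png

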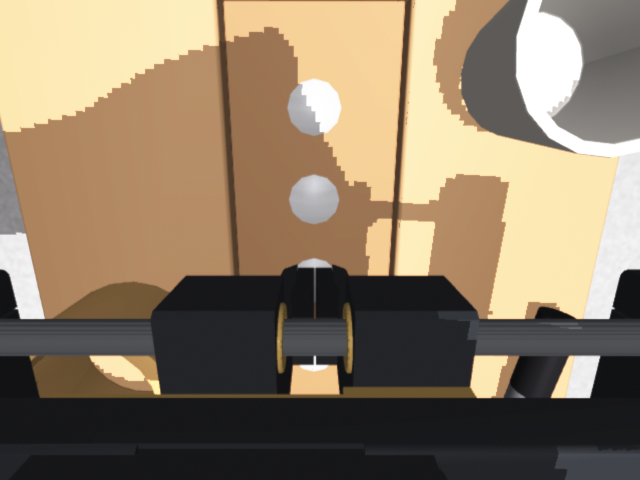

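View pics/s8.png

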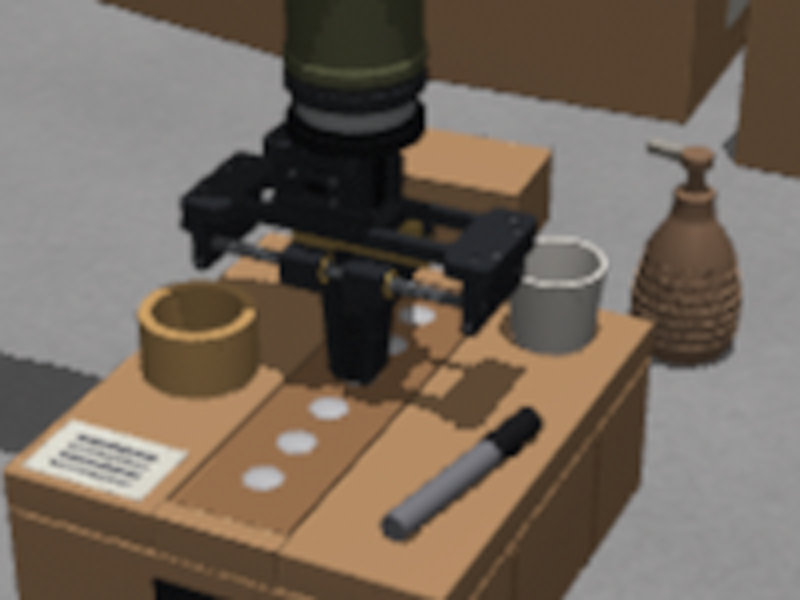

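Contact on rivet4 is good. Near rivet6 the gripper body will pass over the cup (top at 170 mm), so I'll check that clearance first.

```bash
python3 - <<'E'
from h import *
z=load('scene')
for u,v in [(358.7,222.5),(356,221),(376,205)]:
    print((u,v),[ (h,np.round(w(z,u,v,h)[:2],3)) for h in (.16,.17,.18,.185,.19,.2)])
from plant import eyes
p,d=eyes.snapshot('scene')
P=z['pose']
# depth points belonging to the gripper body on the +x side: lowest z
u,v=np.meshgrid(np.arange(640),np.arange(480)); X=np.stack([(u-z['cx'])/z['fx']*d,-(v-z['cy'])/z['fy']*d,-d],-1)@P[:3,:3].T+P[:3,3]
m=(d>0)&(X[...,0]>.61)&(X[...,0]<.69)&(abs(X[...,1])<.045)&(X[...,2]>.14)
print(m.sum(),np.percentile(X[m][:,2],[0,1,3,5,10,50]))
t=load('top'); p2,d2=eyes.snapshot('top')
import cv2; cv2.imwrite('pics/top2.png',cv2.resize(p2[150:310,220:420,::-1],None,fx=4,fy=3.75,interpolation=cv2.INTER_CUBIC)[:600])
# lowest heights of cup
P=t['pose'];X=np.stack([(u-t['cx'])/t['fx']*t['d'],-(v-t['cy'])/t['fy']*t['d'],-t['d']],-1)@P[:3,:3].T+P[:3,3]
c=X[185:222,245:280].reshape(-1,3); print('cup max z',np.percentile(c[:,2],[95,98,99.5])); k=c[c[:,2]>.155]; print(k[:,:2].min(0),k[:,:2].max(0))
E
```

```text
(358.7, 222.5) [(0.16, array([0.64 , 0.016])), (0.17, array([0.647, 0.001])), (0.18, array([ 0.655, -0.014])), (0.185, array([ 0.659, -0.021])), (0.19, array([ 0.663, -0.029])), (0.2, array([ 0.67 , -0.044]))]
(356, 221) [(0.16, array([0.632, 0.019])), (0.17, array([0.639, 0.004])), (0.18, array([ 0.647, -0.011])), (0.185, array([ 0.651, -0.018])), (0.19, array([ 0.655, -0.026])), (0.2, array([ 0.663, -0.041]))]
(376, 205) [(0.16, array([0.638, 0.107])), (0.17, array([0.646, 0.09 ])), (0.18, array([0.654, 0.074])), (0.185, array([0.657, 0.066])), (0.19, array([0.661, 0.057])), (0.2, array([0.669, 0.041]))]
1430 [0.18302994 0.18819991 0.19225339 0.19633413 0.20188387 0.30764365]
cup max z [0.16894343 0.17109493 0.17323033]
[ 0.47529711 -0.00342244] [0.67676434 0.12139915]
```

View pics/top2.png

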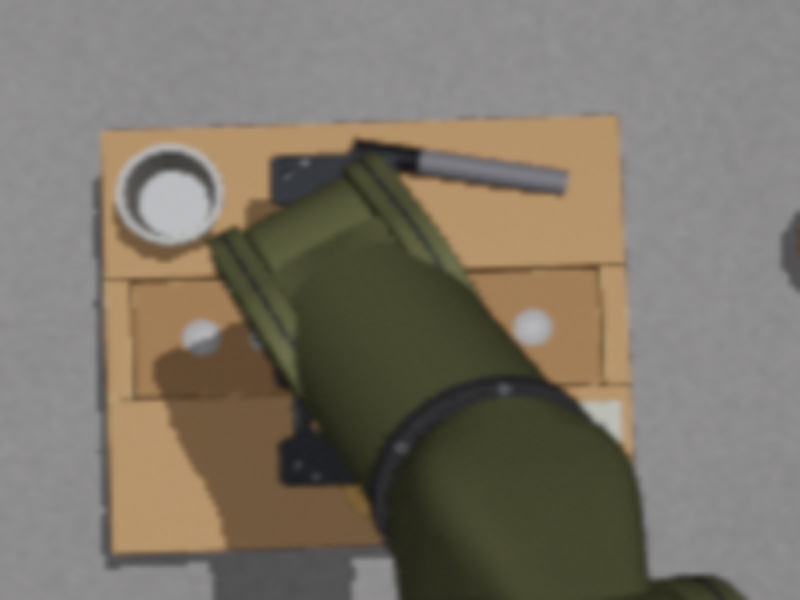

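The lowest part of the body is at about 0.185 m and the cup's rim at 0.170 m, so it clears by roughly 14 mm. The cup and marker haven't moved. Sliding to rivet5.

{"method": "servo_tool", "body": {"deltas": [{"dx":0.07,"dy":0,"dz":0,"ax":0,"ay":0,"az":0,"hand":0},{"dx":0.17,"dy":0,"dz":0,"ax":0,"ay":0,"az":0,"hand":0},{"dx":0.27,"dy":0,"dz":0,"ax":0,"ay":0,"az":0,"hand":0},{"dx":0.37,"dy":0,"dz":0,"ax":0,"ay":0,"az":0,"hand":0},{"dx":0.47,"dy":0,"dz":0,"ax":0,"ay":0,"az":0,"hand":0},{"dx":0.57,"dy":0,"dz":0,"ax":0,"ay":0,"az":0,"hand":0},{"dx":0.63,"dy":0,"dz":0,"ax":0,"ay":0,"az":0,"hand":0},{"dx":0.63,"dy":0,"dz":0,"ax":0,"ay":0,"az":0,"hand":0}]}}

```text
clock: 10.15
tool_pos: [0.5703, 0.0369, 0.1465]
eef_rot: [0.685, 0.729, 0.0, -0.0]
contact_force: [-0.0, 0.9, 2.5]
opening: 0.006
```

```bash
python3 force.py s9; python3 -c "
from h import *
print(delta([*riv(5),.1465],YAW),delta([*riv(6),.1465],YAW)[0])"; python3 look.py wrist9;  python3 - <<'E'
from h import *
import cv2
z=load('wrist9'); print(proj(z,[*riv(6),.122]), w(z,*proj(z,[*riv(6),.122]),.122))
E
```

```text
10.45 [0.5704 0.0367 0.1465] F [-0.72  1.24  2.88] [0.34 0.64 0.42]
[array([-0.002,  0.   , -0.001]), array([ 0.003, -0.013,  0.009])] [0.628 0.001 0.   ]
{'clock': np.float64(10.5), 'q': array([ 0.0793,  0.8046, -0.3846,  1.8235,  0.4906,  0.6084, -0.546 ]), 'qd': array([ 0.0002,  0.0005,  0.0029, -0.0008,  0.0027,  0.0003,  0.0004]), 'tool_pos': array([0.5704, 0.0365, 0.1464]), 'eef_rot': array([ 6.851e-01,  7.284e-01,  5.000e-04, -3.000e-04]), 'contact_force': array([-0.3785,  2.2139,  2.4352]), 'opening': np.float64(0.0064)}
(np.float64(314.5255879245759), np.float64(202.22987534618585)) [0.5681 0.0743 0.122 ]
```

View pics/wrist9.png

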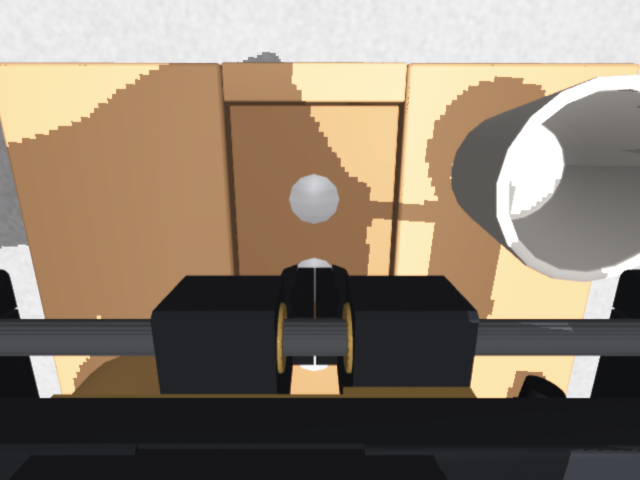

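Rivet6 is at (314,199) in the image, against a prediction of 202, so it's about 1 mm further along. I'll slide 0.645 units.

{"method": "servo_tool", "body": {"deltas": [{"dx":0.07,"dy":0,"dz":0,"ax":0,"ay":0,"az":0,"hand":0},{"dx":0.17,"dy":0,"dz":0,"ax":0,"ay":0,"az":0,"hand":0},{"dx":0.27,"dy":0,"dz":0,"ax":0,"ay":0,"az":0,"hand":0},{"dx":0.37,"dy":0,"dz":0,"ax":0,"ay":0,"az":0,"hand":0},{"dx":0.47,"dy":0,"dz":0,"ax":0,"ay":0,"az":0,"hand":0},{"dx":0.57,"dy":0,"dz":0,"ax":0,"ay":0,"az":0,"hand":0},{"dx":0.63,"dy":0,"dz":0,"ax":0,"ay":0,"az":0,"hand":0},{"dx":0.645,"dy":0,"dz":0,"ax":0,"ay":0,"az":0,"hand":0},{"dx":0.645,"dy":0,"dz":0,"ax":0,"ay":0,"az":0,"hand":0}]}}

```text
clock: 11.62
tool_pos: [0.568, 0.0748, 0.1464]
eef_rot: [0.685, 0.728, 0.0, -0.0]
contact_force: [-0.2, -1.4, 2.7]
opening: 0.005
```

```bash
python3 force.py s10; python3 look.py wrist10;  python3 -c "
from h import *
print(delta([*riv(6),.1465],YAW))"
```

```text
11.925 [0.568  0.0748 0.1465] F [-0.09 -0.32  2.66] [0.15 0.62 0.31]
{'clock': np.float64(11.975), 'q': array([ 0.0074,  0.8049, -0.3765,  1.8195,  0.481 ,  0.6085, -0.6037]), 'qd': array([-0.0028,  0.    ,  0.0012,  0.0001,  0.0012,  0.0013, -0.0014]), 'tool_pos': array([0.568 , 0.0747, 0.1464]), 'eef_rot': array([ 6.853e-01,  7.283e-01,  2.000e-04, -2.000e-04]), 'contact_force': array([-1.6428,  1.0707,  2.521 ]), 'opening': np.float64(0.0005)}
[array([-0.008,  0.001, -0.001]), array([ 0.001, -0.005,  0.006])]
```

View pics/wrist10.png

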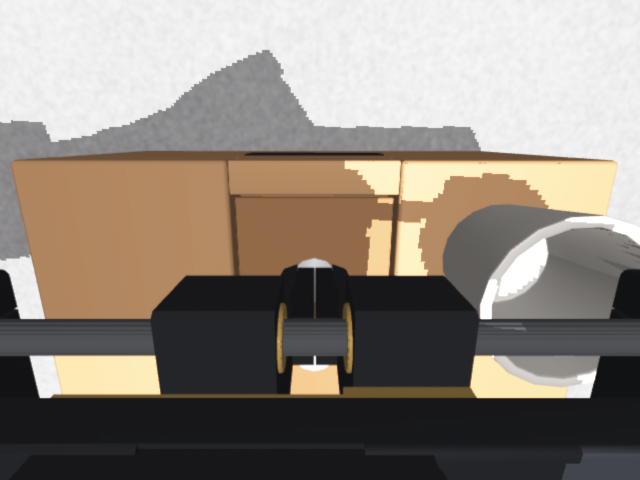

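View pics/s10.png

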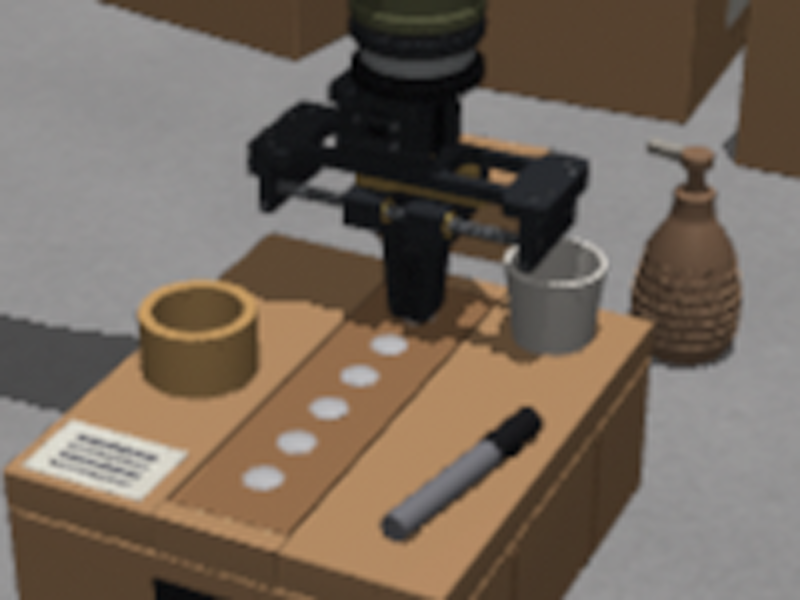

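The tip rests on rivet6 at about 2.7 N, which is roughly 4 mm of strip travel. The cup, tape roll and marker are at the same pixels as before. Handing in.

```bash
python3 -c "
from plant import r
print(r.finish_job()); s=r.get_state(); print(s['clock'],s['tool_pos'],s['contact_force'])"
```

```text
the job is handed in; nothing more can be done
None
the job is handed in; nothing more can be done
```

I ran the closed fingertips along the row from rivet1, at the label end, to rivet6 in one continuous light slide, stopping on each rivet. I handed in with the tip still resting on rivet6, at about 12 s.

- **Contact:** The upward force was 1.8 N at first touch on rivet1 and 2.6–2.9 N at rivets 2 to 6. Held against the strip's spring, that is about 4 mm of press, well under the 11 mm limit. I read force only while stopped on the rivets, not between them.
- **Final position:** By the measured tool position, the tip is within about 1 mm of the middle of rivet6. I could only infer the strip's travel from force and height, not measure it directly.
- **Surroundings:** The cup, tape roll and marker look unmoved in the last scene picture. The gripper body cleared the cup's rim by roughly 14 mm. I did not re-check the dispensers, small box and stapler one by one; the arm did not work near them.
- **Disagreements:** The scene camera put the row about 2 mm off in x from the top and wrist cameras, which agreed with each other, so I used those two. Rivet6 also appeared about 1 mm further along than predicted, and I corrected most of that on the last slide.
- **Refused call:** The first move was refused for missing keys and moved nothing.

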